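# Close the stoneware stew pot and set its mode dial

## Task

Get the electric stoneware stew pot ready for its sample test: put its large lid (the one with the bar handle) on the pot and press it down past the springy seal until it is fully home and sits level on the rim. Only then turn the dial clockwise from its off stop by three clicks, to the third mode. Leave the small lid, the planter and the cups where they are.

Things in the scene. Friction and masses are not known exactly. Their poses are not given: they have to be found in the camera images.
- pot_rim (a point): Centre of the mouth of the brown stoneware pot, at rim height (100 mm above the bench). Pot round, 160 mm across outside, 140 inside, 75 deep, in a white round base fixed to the bench. z up; -x points to the white control console (120 mm wide, 70 high, reaching 227 mm from the pot's axis). Eight black springy seal segments just inside the rim narrow the mouth to 127 mm.
- lid_center (a point): Centre, half-way up, of the large brown lid that fits the pot (loose, 66 mm high). z up, x along its bar handle: 80 mm long, 18 thick (y), 34 high, flat top 33 mm above this point. Flange 166 mm across, its top 1 mm and underside 11 mm below this point. Under it a plug 22 mm high, 132 mm across, tapering over its lowest 10 mm to 120 at the bottom. Fully home, this point is 11 mm above pot_rim.
- lid: The same large lid (0.2 to 0.45 kg); origin at the centre of its plug's underside. It starts standing on the bench, left or right of the pot. Any yaw on the pot will do. Laid loosely it stands about 7 to 12 mm too high on the seal; pushing it home takes about 4 to 12 N straight down on the middle of the handle; it clicks in and stays.
- dial_grip (a point): Point on the dial's vertical axis at gripping height (107 mm above the bench, on the console 165 mm from the pot's axis). Frame turns with the dial, z up. Black upright bar grip 57 mm long (x), 14 thick (y), from 23 mm below to 7 mm above this point, on a disc 60 mm across. The white mark on its -x end is the pointer; off = straight away from the pot.
- dial (a joint): Angle of the dial in rad: 0 at the off stop, where it starts, growing clockwise seen from above. It clicks every 24 degrees (0.419 rad), at six ticks: off, 1, 2, 3, 4, 5; third click = 1.257 rad. Turning takes up to about 0.06 N m; let go, it settles in the nearest position.
- small_lid_center (a point): Bystander: centre, half-way up (30 mm), of a smaller brown lid, 112 mm across, 60 mm high, with a round knob; it belongs to another pot. It lies on the other side of the pot from the large lid.
- planter_center (a point): Bystander: centre, half-way up, of a loose rectangular brown planter 85 x 180 x 75 mm (x, y, z of its frame).
- cup_a_center (a point): Bystander: centre, half-way up, of a loose pink ceramic cup, 74 mm across, 60 mm high.
- cup_b_center (a point): Bystander: centre, half-way up, of a second such pink cup.
Things that resemble listed ones, but are neither listed nor needed, are in the scene too. What is shaped like the lid but blue, purple or red is not meant.

How it is judged (in metres and radians):
On the way, in this order (a step that is already met when the one before it is completed fails the run):
1. the large lid is pressed fully home, level on the rim (z of lid_center in the frame of pot_rim between 0.005 and 0.0135 m and horizontal distance between lid_center and pot_rim below 0.007 m and angle between lid_center's own z axis and vertical below 0.035 rad), for 0.2 s.
2. then the dial stands at the third click (value of joint dial between 1.117 and 1.397 rad), for 0.2 s.
At the end, for the whole second after the job is handed in: The large lid sits on the pot centred within 7 mm, within 2.5 mm of fully home and level within 2 degrees, at rest; the dial stands at the third click (1.257 rad, within 0.14 rad) (all of step 1 and all of step 2 and linear speed of lid below 0.01 m/s); the robot touches nothing.
It fails at once if a bystander (small lid, planter or a cup) is moved by more than 30 mm (distance of any of small_lid_center, planter_center, cup_a_center, cup_b_center from where it was at the start of the episode above 0.03 m).
It also fails if it takes over 64 s, if anything falls off the work surface, if the arm or the gripper's body presses on something with over 40 N, if the wrist force passes 120 N, or if a joint passes its speed limit or range.

## Robot

A 6-joint arm with a two-finger parallel gripper is mounted at the origin on the work surface. World frame = base frame: x ahead of the robot, y to its left, z up, the work surface at z = 0. Lengths are in mm, angles in rad, forces in N, time in s.
With the tool pointing down it reaches from about 275 to 1000 mm from the base axis. Payload 8.4 kg.
Tool frame: the origin (TCP) lies at the very end of the fingers, on their centre line; the grasp point (between the pads) lies behind it (r.grip_point_offset is the x of the grasp point in the tool frame, in mm); x points along the fingers, z is the direction in which the jaws open and shut, and the axes are right-handed (so a half turn about x gives the same grasp; the last joint's range is limited). The gripper opens to 85 mm and grips with 20 to 120 N. Pads are 22 mm wide; open, the fingers measure 114 mm over their backs; the gripper's body (76 mm by 85 mm) begins 54 mm behind the grasp point. The pads swing forward as they close: fully open they stand 13 mm farther back than shut.
Start: joints at [-1.124, 0.353, 1.633, -0, 1.155, -0.002], TCP at [271.177, -563.108, 231.281] pointing down, gripper open.
Joint ranges: [-2.63, 2.63], [-0.92, 2.1], [0.06, 2.66], [-1.3, 4.44], [0, 2.69], [-3.02, 3.02]. Speed limits (rad/s): [2.22, 2.22, 2.79, 3.14, 3.14, 3.14].

## Interface

Orientations are given as [roll, pitch, yaw] about the fixed x, y, z axes, in that order (R = Rz(yaw) Ry(pitch) Rx(roll)).
In Python, from rig import r, vision, order gives the robot as it stands. The module is installed in compiled form; this text tells all that it offers.
- The arm moves only by the tool step_arm, never from a script. Its argument "rows" is a list of rows, each a list of 7 numbers: the shift along the world's x, y, z in mm, then the turn, a rotation vector about the world's x, y, z in rad, then the finger opening in mm, from 0 to 85.4. A call has exactly 8 rows; each row is the pose to reach, as a shift and turn from the pose measured when the call began; what a row does not reach only later rows make up. A row lasts 1/8 s, in which the tool goes at most 62.5 mm and 10.7 degrees, less where a joint would pass 70% of its speed; a pose out of reach is approached as far as the arm can. A call with a gripper value outside its range is refused whole. The fingers move at their own pace and stop on an object; "force" is the grip in N (left out, the last holds). Time passes only in rows, so rows that repeat a pose let the fingers close, or fill a call up. It gives the time, the measured TCP pose, the force and the opening at its end, in the units of the state.
- r.sense(): the state, without advancing time (a new reading comes with each control period).
- vision.grab_frame(name): name is "scene" or "side" or "wrist"; returns (picture, depth): 384x512x3 uint8, red, green, blue; 384x512 float32, mm along the optical axis (not along the pixel's ray), 0 where there is no reading.
- vision.camera_info(name): a dict with "K" (3x3 intrinsics, pixels), "distortion" ([k1, k2, p1, p2, k3] as OpenCV has them; the pictures are not rectified), "origin" and "attitude" of the camera in the world; the wrist camera has in their place "tool_from_camera" (4x4, takes a point from camera to tool coordinates, whose origin is the TCP and whose axes are the tool frame's). Camera axes: x right, y down, z forward; pixel columns grow to the right and rows downward; lengths in mm; the calibration is good to about 2 mm. A picture is of the moment at which its call begins: read the wrist's pose just before it. camera_info takes no time and is no camera call.
- order.sign_off(): hands the job in, once; it reports no verdict.
The state is a dict: "clock": time; "qpos": joint angles; "qvel": joint speeds; "joint_efforts": joint torques, N m; "eef_pos": TCP position; "tcp_rot": TCP orientation; "contact_force": force on the tool from outside, world axes, zero at the start; "wrist_torque": the same for the moment, N m; "opening": opening from 0.0 (shut) to 1.0 (fully open).
Only numpy, scipy, OpenCV 4.12 (cv2) and the standard library are available. Lean on these libraries where they do the work, as an engineer would, in place of code of your own. Each camera call takes 0.05 s, during which the arm holds its last target.

## Working session

There is one attempt and no reset: what is moved stays moved. The work goes in short steps, Python scripts to look and compute and a tool call to move; the robot and the scene stay as the last step left them, time stands still between calls to the robot, and variables do not carry over. Pictures are saved under pics/ and viewed, and the job is handed in when it is done.

Besides the shell and the picture viewer there is one more tool, called after ">>>" by a JSON object that holds its "api" and its "payload". step_arm: Moves the arm, as the interface text tells. Its arguments: {"type":"object","properties":{"rows":{"type":"array"},"force":{"type":"number"}},"required":["rows"]}

```bash
mkdir -p pics
cat > h.py <<'E'
import numpy as np, cv2
from rig import r, vision, order
from scipy.spatial.transform import Rotation as R
def save(n,f):
    cv2.imwrite('pics/'+f+'.png',cv2.cvtColor(n,cv2.COLOR_RGB2BGR))
E
python3 - <<'E'
from h import *
print(r.sense(), r.grip_point_offset)
for n in ["scene","side","wrist"]:
    p,d=vision.grab_frame(n); save(p,n+'0'); np.savez(n+'0.npz',p=p,d=d)
    print(n,vision.camera_info(n))
E
```

```text
{'clock': 0.0, 'qpos': array([-1.12441152e+00,  3.53655692e-01,  1.63412946e+00, -4.20405102e-05,
        1.15526077e+00, -2.36238087e-03]), 'qvel': array([-0.00013135, -0.00177713, -0.00139352,  0.00154303,  0.00050428,
       -0.00016976]), 'joint_efforts': array([-3.91579979e-04, -6.05250192e+01, -3.42054820e+01, -6.66104347e-05,
        9.50532267e-03, -8.58597332e-06]), 'eef_pos': array([ 270.94391784, -562.66883721,  230.55900191]), 'tcp_rot': array([-3.11751167,  1.56934255,  2.0436415 ]), 'contact_force': array([ 0.23802868,  0.12551085, -0.41302809]), 'wrist_torque': array([-0.00672023, -0.02157464, -0.02565706]), 'opening': 1.0005974103290702} -18.700000000000003
scene {'K': array([[353.7178893 ,   0.        , 256.81224184],
       [  0.        , 353.7178893 , 192.55817284],
       [  0.        ,   0.        ,   1.        ]]), 'distortion': array([-0.07659605,  0.        ,  0.        ,  0.        ,  0.        ]), 'origin': array([1276.42717528,  573.90495765,  671.20044012]), 'attitude': array([-2.14448941, -0.00333727,  2.10968422])}
side {'K': array([[465.53623985,   0.  
[... 255 characters left out ...]
27256,  872.30946324]), 'attitude': array([-2.14961983, -0.00717486, -2.7260447 ])}
wrist {'K': array([[284.89108732,   0.        , 258.32436398],
       [  0.        , 284.89108732, 191.41491806],
       [  0.        ,   0.        ,   1.        ]]), 'distortion': array([-0.05501523,  0.        ,  0.        ,  0.        ,  0.        ]), 'tool_from_camera': array([[-1.61263268e-04, -2.92293770e-01,  9.56328566e-01,
        -1.42438829e+02],
       [ 6.58838412e-04, -9.56328402e-01, -2.92293609e-01,
         7.48758341e+01],
       [ 9.99999770e-01,  5.82929771e-04,  3.46795007e-04,
         2.06290277e-02],
       [ 0.00000000e+00,  0.00000000e+00,  0.00000000e+00,
         1.00000000e+00]])}
```

View pics/scene0.png

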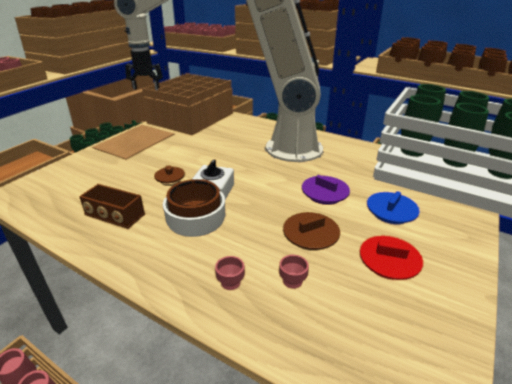

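View pics/side0.png

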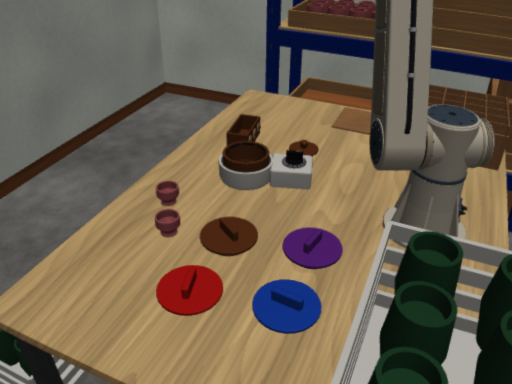

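View pics/wrist0.png

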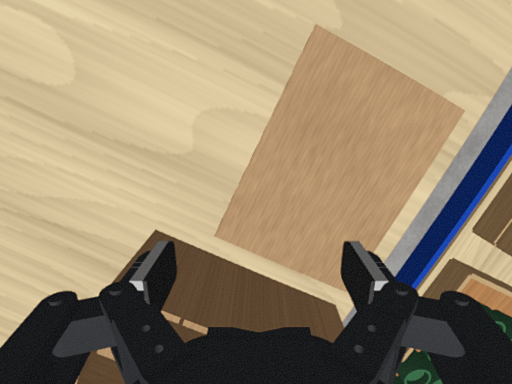

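The brown bar-handle lid shows at scene (312,230) and side (229,235). Things it could be confused with in the scene view:
- purple (326,189)
- blue (393,207)
- red (391,257)
- small brown knob lid (170,175)

I choose the brown one with the bar handle. The pot is at scene (194,205), with the console behind it. Next I'll crop and measure.

```bash
cat >> h.py <<'E'
def cam(n):
    c=vision.camera_info(n); K=np.array(c['K']);D=np.array(c['distortion'])
    if n=='wrist':
        s=r.sense(); Rt=R.from_euler('xyz',s['tcp_rot']).as_matrix(); T=np.array(c['tool_from_camera'])
        return K,D,Rt@T[:3,:3],Rt@T[:3,3]+s['eef_pos']
    return K,D,R.from_euler('xyz',c['attitude']).as_matrix(),np.array(c['origin'])
def rays(c,uv):
    K,D,Rm,o=c; q=cv2.undistortPoints(np.asarray(uv,float).reshape(-1,1,2),K,D).reshape(-1,2)
    return np.c_[q,np.ones(len(q))]@Rm.T
def onplane(c,uv,z):
    v=rays(c,uv); return c[3]+v*((z-c[3][2])/v[:,2:3])
def cloud(c,d):
    h,w=d.shape; u,v=np.meshgrid(np.arange(w),np.arange(h)); 
    return (c[3]+rays(c,np.c_[u.ravel(),v.ravel()])*d.ravel()[:,None]).reshape(h,w,3)
def circ(xy):
    A=np.c_[2*xy,np.ones(len(xy))]; s=np.linalg.lstsq(A,(xy**2).sum(1),rcond=None)[0]
    return s[:2],np.sqrt(s[2]+s[0]**2+s[1]**2)
E
python3 - <<'E'
from h import *
for n,box in [('scene',(270,200,350,260)),('side',(190,205,270,265))]:
    f=np.load(n+'0.npz');p,d=f['p'],f['d'];c=cam(n);P=cloud(c,d)
    x0,y0,x1,y1=box
    save(cv2.resize(p[y0-40:y1+20,x0-160:x1+20] if n=='scene' else p[y0-90:y1+20,x0-20:x1+80],None,fx=3,fy=3,interpolation=cv2.INTER_CUBIC)[:600,:800],'crop_'+n)
    hsv=cv2.cvtColor(p,cv2.COLOR_RGB2HSV)
    m=np.zeros(d.shape,np.uint8);sub=hsv[y0:y1,x0:x1].astype(int)
    m[y0:y1,x0:x1]=((sub[...,0]<15)&(sub[...,1]>130)&(sub[...,2]<160))*255
    cs=max(cv2.findContours(m,cv2.RETR_EXTERNAL,cv2.CHAIN_APPROX_NONE)[0],key=cv2.contourArea)[:,0]
    mm=np.zeros_like(m);cv2.fillPoly(mm,[cs],255)
    z=P[...,2][mm>0]; print(n,'z pct',np.percentile(z,[1,10,50,90,99]))
    Q=P[mm>0]; fl=Q[(Q[:,2]>24)&(Q[:,2]<40)]; 
    e=onplane(c,cs,32)[:,:2]; print('contour circ',circ(e))
    bi=Q[Q[:,2]>52]; print('handle',len(bi),bi.mean(0)); 
    top=Q[Q[:,2]>60]; X=top[:,:2]-top[:,:2].mean(0); u,s,vt=np.linalg.svd(X); print('top',len(top),top.mean(0),vt[0],np.ptp(X@vt[0]),np.ptp(X@vt[1]))
E
```

```text
scene z pct [28.88624421 30.83819526 32.70103227 58.69923413 68.30512938]
contour circ (array([512.64705971, 301.74108562]), np.float64(80.38063324563583))
handle 208 [562.57527751 317.85652518 100.53035622]
top 150 [579.54930163 323.8512036  117.75267182] [-0.94262987 -0.33383967] 839.3666606936943 68.40380085284869
side z pct [26.35978544 30.33383394 33.15387647 53.55933629 68.09299417]
contour circ (array([505.72653066, 304.24516582]), np.float64(81.8133446966713))
handle 181 [489.90781347 335.17374626  89.86708388]
top 136 [484.62386473 343.66243169 101.00401541] [-0.46994786  0.88269418] 1064.6925323361534 49.233814257941034
```

View pics/crop_scene.png

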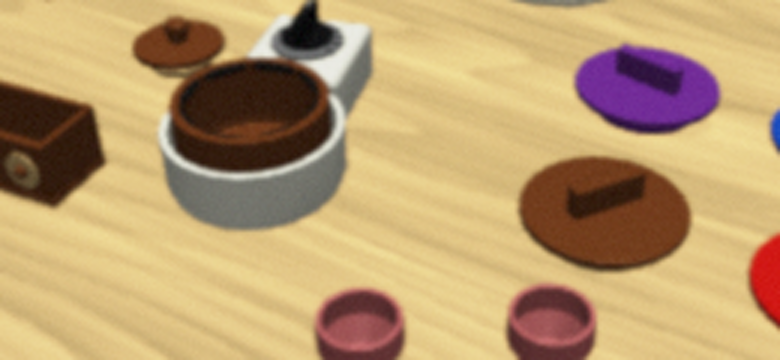

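View pics/crop_side.png

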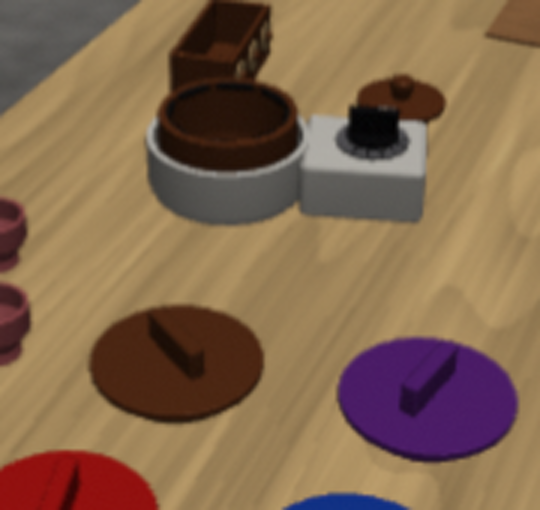

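Run:
```python
from h import *
# heights-based: merged world points
A=[];COL=[]
for n in ['scene','side']:
    f=np.load(n+'0.npz');p,d=f['p'],f['d'];P=cloud(cam(n),d)
    ok=(d>0)&(P[...,0]>250)&(P[...,0]<850)&(abs(P[...,1])<600)
    Q=P[ok];C=p[ok]
    t=Q[(np.hypot(*(Q[:,:2]-[509,303]).T)<60)&(Q[:,2]>62)&(Q[:,2]<70)]
    X=t[:,:2]-t[:,:2].mean(0);vt=np.linalg.svd(X)[2];rng=[(X@v) for v in vt]
    print(n,'handle top',len(t),t.mean(0),'mid',t[:,:2].mean(0)+sum((a.max()+a.min())/2*v for a,v in zip(rng,vt)),vt[0],[np.ptp(a) for a in rng])
    # pot: rim points height 95..105 near pot
    q=onplane(cam(n),[[194,192] if n=='scene' else [247,152]],100)[0];print('pot guess',q)
    near=np.hypot(*(Q[:,:2]-q[:2]).T)<110
    t=Q[near&(Q[:,2]>96)&(Q[:,2]<104)&(C[:,0].astype(int)-C[:,2]>25)]
    print('rim',len(t),circ(t[:,:2]))
    # dial: dark
    near=np.hypot(*(Q[:,:2]-q[:2]).T)<260
    t=Q[near&(Q[:,2]>85)&(Q[:,2]<118)&(C.max(1)<50)]
    print('dial',len(t),t.mean(0), np.ptp(t,0))
    # console top white z~70
    t=Q[near&(Q[:,2]>66)&(Q[:,2]<74)&(C.min(1)>120)]
    print('white',len(t),t.mean(0),t.min(0),t.max(0))
```

```text
scene handle top 125 [512.88855045 300.01144437  65.63965197] mid [510.87471316 299.10621281] [ 0.83417311 -0.5515027 ] [np.float64(76.73546064511592), np.float64(19.674044630962953)]
pot guess [611.23712746 -40.18122229 100.        ]
rim 403 (array([615.00322915, -42.1730301 ]), np.float64(73.59965486287679))
dial 320 [562.61040747 -65.02662311  94.57121928] [259.35948765 149.2342957   31.3313218 ]
white 529 [551.24215943 -43.29814557  70.07850913] [ 387.40786283 -164.47630693   66.02687179] [708.47188754  50.32659733  73.8901236 ]
side handle top 119 [507.02351099 302.13098216  65.86717955] mid [508.00049378 301.24872342] [-0.84040034  0.54196612] [np.float64(82.75253021902553), np.float64(18.616787628287835)]
pot guess [606.74694908 -41.08781362 100.        ]
rim 274 (array([613.15660886, -41.47826811]), np.float64(74.61213677372777))
dial 492 [558.78368876 -52.13770611  95.68812246] [262.72938903 157.4427715   32.4167283 ]
white 476 [486.11499663 -59.6222588   70.36456073] [ 382.75840295 -158.33209612   66.00199364] [704.90159337  51.81741848  73.98105998]
```

Both crops match the descriptions. The brown lid is at about (509.5, 300), with its bar axis at yaw ≈ -0.58, and the pot is at about (614, -42). Next: the dial, console axis and obstacles.

Run:
```python
from h import *
pot=np.array([614,-42.])
for n in ['scene','side']:
    f=np.load(n+'0.npz');p,d=f['p'],f['d'];P=cloud(cam(n),d)
    ok=(d>0); Q=P[ok];C=p[ok]
    dd=np.hypot(*(Q[:,:2]-pot).T)
    g=(dd>118)&(dd<215)
    t=Q[g&(Q[:,2]>108)&(Q[:,2]<120)&(C.max(1)<70)]
    X=t[:,:2]-t[:,:2].mean(0);vt=np.linalg.svd(X)[2];rng=[X@v for v in vt]
    print(n,'grip top',len(t),t.mean(0),vt[0],[np.ptp(a) for a in rng], 'mid',t[:,:2].mean(0)+sum((a.max()+a.min())/2*v for a,v in zip(rng,vt)))
    t=Q[(dd>100)&(dd<240)&(Q[:,2]>66)&(Q[:,2]<74)&(C.min(1)>100)]
    r_=cv2.minAreaRect(t[:,:2].astype(np.float32)); print('console',r_)
    t=Q[(dd>150)&(dd<400)&(Q[:,2]>20)&(Q[:,2]<62)&(Q[:,1]<-100)&(Q[:,0]>350)]
    print('small lid/planter rgn',t.min(0) if len(t) else 0,t.max(0) if len(t) else 0)
    for nm,uv in [('small',(170,174)),('plant',(112,205)),('cupA',(230,266)),('cupB',(293,262))] if n=='scene' else [('small',(303,147)),('plant',(243,128)),('cupA',(168,187)),('cupB',(168,217))]:
        print(nm,P[uv[1],uv[0]])
```

```text
scene grip top 26 [466.22251452 -85.35295999 112.39240514] [0.97237088 0.23344138] [np.float64(45.225222084610266), np.float64(6.849442011302445)] mid [462.67919936 -86.62339653]
console ((463.17987060546875, -89.30552673339844), (138.4585418701172, 119.24431610107422), 17.402786254882812)
small lid/planter rgn [ 426.87123478 -370.96250848   20.06678765] [ 794.00731386 -183.16302296   61.94171444]
small [ 482.94797646 -265.97029213   31.93533034]
plant [ 765.96988318 -230.22506491   75.99496379]
cupA [753.12689702 184.33627136  29.95979833]
cupB [664.09904641 317.52428122  36.53213713]
side grip top 51 [453.03036175 -89.03604138 113.21366462] [-0.94036218 -0.34017491] [np.float64(50.30347421896173), np.float64(17.33450198965416)] mid [454.39652742 -90.38982231]
console ((462.984130859375, -89.8287582397461), (136.34544372558594, 127.53656768798828), 16.509750366210938)
small lid/planter rgn [ 424.468102   -375.03631702   20.15198058] [ 781.79336979 -180.7213186    61.85922859]
small [ 478.26930404 -262.02377337   38.8942541 ]
plant [ 769.90217847 -355.56602521   15.37611309]
cupA [792.04252989 172.21828908  35.58220539]
cupB [705.81367543 306.69967951  33.28530021]
```

```bash
cat >> h.py <<'E'
def need(pos,jawdir,sense=None):
    s=r.sense(); Rt=R.from_euler('xyz',s['tcp_rot']).as_matrix()
    j=np.array([*jawdir,0.])/np.linalg.norm(jawdir)
    for sg in (1,-1):
        z=sg*j; x=np.array([0,0,-1.]); T=np.c_[x,np.cross(z,x),z]
        print('shift',np.round(np.array(pos)-s['eef_pos'],1),'rotvec',np.round(R.from_matrix(T@Rt.T).as_rotvec(),4))
    print('q',np.round(s['qpos'],3),'toolz',np.round(Rt[:,2],3),'tooly',np.round(Rt[:,1],3),'pos',s['eef_pos'].round(1),'F',s['contact_force'].round(2))
E
python3 - <<'E'
from h import *
need([509.5,300.5,230],[.547,.837])
E
```

```text
shift [ 2.385e+02  8.633e+02 -7.000e-01] rotvec [-1.0000e-04 -1.3000e-03  2.1139e+00]
shift [ 2.385e+02  8.633e+02 -7.000e-01] rotvec [-1.1000e-03  1.0000e-04 -1.0276e+00]
q [-1.124  0.354  1.634  0.     1.155 -0.002] toolz [ 0.434 -0.901 -0.001] tooly [0.901 0.434 0.   ] pos [ 271.  -562.8  230.7] F [-0.09 -0.4   0.19]
```

>>> {"api": "step_arm", "payload": {"rows": [[15,54,0,0,0,0.13,85],[30,108,0,0,0,0.26,85],[45,162,0,0,0,0.39,85],[60,216,0,0,0,0.53,85],[75,270,0,0,0,0.66,85],[89,324,0,0,0,0.79,85],[104,378,0,0,0,0.92,85],[119,432,0,0,0,1.06,85]]}}

```text
clock: 1.15
eef_pos: [390.2, -129.1, 230.8]
tcp_rot: [-2.965, 1.57, -3.023]
contact_force: [1.1, 0.1, 0.2]
opening: 0.993
```

>>> {"api": "step_arm", "payload": {"rows": [[15,54,0,0,0,0.13,60],[30,108,0,0,0,0.26,60],[45,162,0,0,0,0.39,60],[60,216,0,0,0,0.53,60],[75,270,0,0,0,0.66,60],[89,324,0,0,0,0.79,60],[104,378,0,0,0,0.92,60],[119,432,0,0,0,1.06,60]]}}

```text
clock: 2.15
eef_pos: [509.3, 304.8, 230.7]
tcp_rot: [-2.975, 1.57, -1.968]
contact_force: [1.2, -0.3, -0.3]
opening: 0.701
```

Run:
```python
from h import *
need([509.5,300.5,230],[.547,.837])
c=cam('wrist');p,d=vision.grab_frame('wrist');save(p,'w1');np.savez('w1.npz',p=p,d=d)
P=cloud(c,d);Q=P[d>0]
t=Q[(np.hypot(*(Q[:,:2]-[509,301]).T)<60)&(Q[:,2]>61)&(Q[:,2]<71)]
X=t[:,:2]-t[:,:2].mean(0);vt=np.linalg.svd(X,full_matrices=False)[2];g=[X@v for v in vt]
print(len(t),t.mean(0),vt[0],[np.ptp(a) for a in g],t[:,:2].mean(0)+sum((a.max()+a.min())/2*v for a,v in zip(g,vt)))
```

```text
shift [ 0.2 -4.3 -0.7] rotvec [ 0.0007 -0.0003 -0.0149]
shift [ 0.2 -4.3 -0.7] rotvec [5.0000e-04 1.1000e-03 3.1266e+00]
q [ 5.370e-01  3.050e-01  1.703e+00 -1.000e-03  1.134e+00 -4.700e-01] toolz [ 0.534  0.845 -0.001] tooly [-0.845  0.534 -0.   ] pos [509.3 304.8 230.7] F [ 1.2  -0.29 -0.3 ]
1086 [508.26195549 301.2838857   65.31715936] [ 0.83271693 -0.55369893] [np.float64(78.95144763444449), np.float64(17.953619657895096)] [509.15634575 300.65954145]
```

View pics/w1.png

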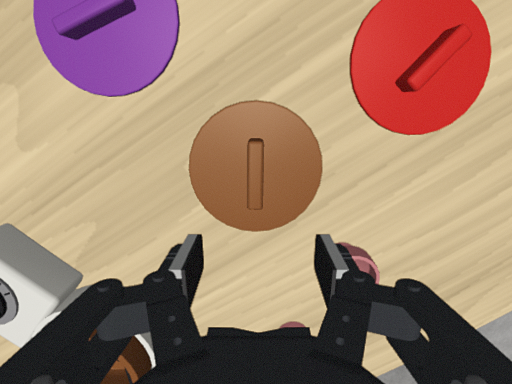

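The wrist view shows the brown lid at (256,165), with its bar vertical in the picture between the jaws. Measured: (509.2, 300.7), bar 79 x 18 mm, top at 65 mm, which agrees with the other cameras and the given sizes. Going down on it.

>>> {"api": "step_arm", "payload": {"rows": [[0,-4,-40,0,0,-0.023,60],[0,-4,-80,0,0,-0.023,60],[0,-4,-120,0,0,-0.023,60],[0,-4,-150,0,0,-0.023,60],[0,-4,-170,0,0,-0.023,60],[0,-4,-180,0,0,-0.023,60],[0,-4,-189,0,0,-0.023,60],[0,-4,-189,0,0,-0.023,60]]}}

```text
clock: 3.2
eef_pos: [511.1, 306.7, 41.7]
tcp_rot: [0.105, 1.567, 1.097]
contact_force: [-0.8, -0.2, -0.2]
opening: 0.706
```

>>> {"api": "step_arm", "payload": {"rows": [[0,0,0,0,0,0,10],[0,0,0,0,0,0,10],[0,0,0,0,0,0,10],[0,0,0,0,0,0,10],[0,0,0,0,0,0,10],[0,0,0,0,0,0,10],[0,0,0,0,0,0,10],[0,0,0,0,0,0,10]], "force": 60}}

```text
clock: 4.2
eef_pos: [511.2, 306.7, 42.4]
tcp_rot: [0.054, 1.567, 1.046]
contact_force: [-2.7, -3.0, 5.8]
opening: 0.199
```

Run:
```python
from h import *
need([509.5,300.5,230],[.554,.833])
s=r.sense();print(s['wrist_torque'],s['opening'],s['clock'])
for n in ['side','wrist']:
    p,d=vision.grab_frame(n);save(p,n+'2')
print(r.sense()['eef_pos'])
```

```text
shift [ -1.7  -6.2 187.6] rotvec [-0.0035  0.0021 -0.008 ]
shift [ -1.7  -6.2 187.6] rotvec [-0.0032 -0.0056  3.1336]
q [ 0.537  0.542  1.83   0.003  0.766 -0.457] toolz [0.547 0.837 0.004] tooly [-0.837  0.547  0.   ] pos [511.2 306.7  42.4] F [-2.67 -2.98  5.84]
[-0.41903736  0.34083879  0.01105921] 0.19857798336123486 4.2
[511.19844887 306.69491207  42.3725922 ]
```

View pics/side2.png

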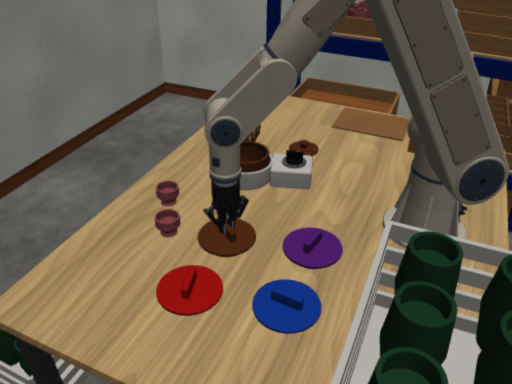

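View pics/wrist2.png

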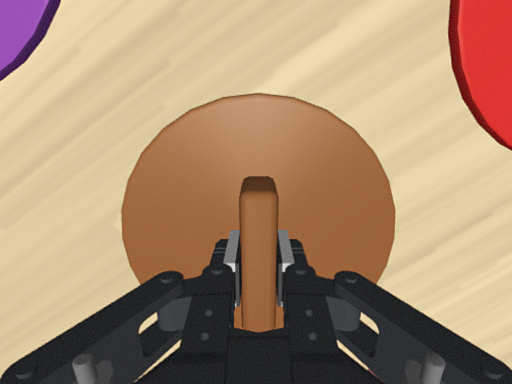

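The bar is gripped (opening ≈ 17 mm). In the wrist picture the bar runs vertically at x≈258, between the pads at (235,265) and (285,265). The TCP reads about 6 mm off along the jaws, so I'll measure the lid in hand after lifting.

>>> {"api": "step_arm", "payload": {"rows": [[0,0,10,0,0,0,10],[0,0,30,0,0,0,10],[0,0,60,0,0,0,10],[0,0,100,0,0,0,10],[0,0,140,0,0,0,10],[0,0,165,0,0,0,10],[0,0,165,0,0,0,10],[0,0,165,0,0,0,10]]}}

```text
clock: 5.3
eef_pos: [510.4, 306.3, 206.2]
tcp_rot: [0.342, 1.568, 1.334]
contact_force: [0.5, -0.9, -4.6]
opening: 0.197
```

```bash
cat > lidm.py <<'E'
from h import *
import sys
s=r.sense();c=cam('wrist');p,d=vision.grab_frame('wrist');save(p,sys.argv[1]);np.savez(sys.argv[1]+'.npz',p=p,d=d)
P=cloud(c,d); print('tcp',s['eef_pos'].round(1),'F',s['contact_force'].round(1),'open',s['opening'],'cl',s['clock'])
zt=s['eef_pos'][2]
hsv=cv2.cvtColor(p,cv2.COLOR_RGB2HSV).astype(int)
m=(hsv[...,0]<16)&(hsv[...,1]>100)&(d>0)&(abs(P[...,2]-(zt-10))<14)&(np.hypot(P[...,0]-s['eef_pos'][0],P[...,1]-s['eef_pos'][1])<110)
Q=P[m]; 
# robust plane fit
A=np.c_[Q[:,:2]-s['eef_pos'][:2],np.ones(len(Q))];w=np.ones(len(Q),bool)
for _ in range(5):
    co=np.linalg.lstsq(A[w],Q[w,2],rcond=None)[0];res=Q[:,2]-A@co;w=abs(res)<2.5
print('flange plane: dz at tcp',co[2]-zt,'slopes',co[:2].round(4),w.sum())
mm=(m*255).astype(np.uint8)
cs=max(cv2.findContours(mm,cv2.RETR_EXTERNAL,cv2.CHAIN_APPROX_NONE)[0],key=cv2.contourArea)[:,0]
e=onplane(c,cs,co[2])[:,:2]
ang=e
best=None;rng=np.random.default_rng(0)
for _ in range(800):
    k=e[rng.choice(len(e),3,False)]
    try: ce,ra=circ(k)
    except Exception: continue
    if not 78<ra<88: continue
    inl=abs(np.hypot(*(e-ce).T)-ra)<1
    if best is None or inl.sum()>best.sum(): best=inl
ce,ra=circ(e[best]);print('circle',ce.round(1),ra.round(1),best.sum(),len(e),'rel tcp',(ce-s['eef_pos'][:2]).round(1))
E
python3 lidm.py w3; python3 -c "
from h import *
need([500,300,200],[.554,.833])"
```

```text
tcp [510.4 306.3 206.2] F [ 0.5 -0.9 -4.6] open 0.19719837711747384 cl 5.3
flange plane: dz at tcp -10.512615397340028 slopes [0.0008 0.    ] 35911
circle [511.6 305.8] 80.9 503 880 rel tcp [ 1.1 -0.5]
shift [-10.3  -6.2  -5.8] rotvec [-0.0023 -0.0001 -0.0079]
shift [-10.3  -6.2  -5.8] rotvec [ 1.0000e-04 -3.7000e-03  3.1337e+00]
q [ 0.537  0.332  1.725  0.002  1.084 -0.456] toolz [0.547 0.837 0.002] tooly [-0.837  0.547  0.001] pos [510.3 306.2 205.8] F [-0.47  0.17 -3.88]
```

View pics/w3.png

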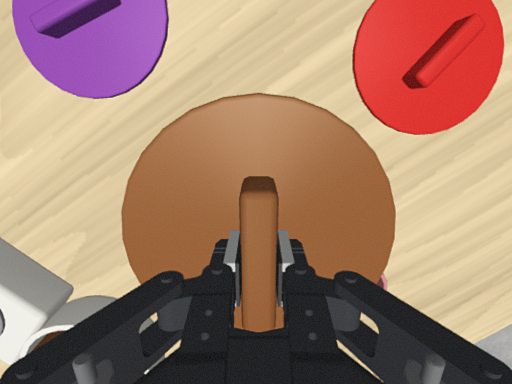

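The lid is held level (slopes ≤ 0.001), with its centre within about 1.3 mm of the TCP. Moving it above the pot while refining the rim estimate.

Run:
```python
from h import *
pot=np.array([614,-42.]);allp=[]
for n in ['scene','side']:
    f=np.load(n+'0.npz');p,d=f['p'],f['d'];c=cam(n);P=cloud(c,d)
    Q=P[d>0]
    dd=np.hypot(*(Q[:,:2]-pot).T)
    t=Q[(dd<90)&(abs(Q[:,2]-100)<3)&(dd>69)]; ce,ra=circ(t[:,:2]);print(n,len(t),ce,ra); allp.append(t[:,:2])
    # binned by angle
    a=np.arctan2(*(t[:,:2]-ce).T[::-1]);b=((a+np.pi)/(np.pi/6)).astype(int)
    pts=np.array([t[b==i,:2].mean(0) for i in range(12) if (b==i).sum()>2]);print(len(pts),circ(pts))
print(circ(np.vstack(allp)))
```

```text
scene 326 [614.83760079 -41.84767614] 74.58668091242869
12 (array([614.69852425, -41.89034616]), np.float64(73.7098945247396))
side 217 [613.41602777 -41.37342693] 75.11876013298408
12 (array([613.50754968, -41.4034008 ]), np.float64(74.17004322227274))
(array([614.19987439, -41.5994384 ]), np.float64(74.85957298585289))
```

>>> {"api": "step_arm", "payload": {"rows": [[12,-43,0,0,0,0,10],[25,-86,0,0,0,0,10],[38,-129,0,0,0,0,10],[51,-173,0,0,0,0,10],[64,-217,0,0,0,0,10],[77,-260,0,0,0,0,10],[90,-304,0,0,0,0,10],[102,-347,0,0,0,0,10]]}}

```text
clock: 6.35
eef_pos: [611.8, -42.3, 204.0]
tcp_rot: [1.38, 1.567, 2.371]
contact_force: [0.1, 0.6, -3.3]
opening: 0.196
```

```bash
python3 lidm.py w4
python3 - <<'E'
from h import *
need([612.5,-41.3,160],[.547,.837])
for n in ['scene','side']:
    p,d=vision.grab_frame(n);save(p,n+'4');np.savez(n+'4.npz',p=p,d=d)
E
```

```text
tcp [611.8 -42.3 204. ] F [ 0.1  0.6 -3.3] open 0.1960519710826747 cl 6.35
flange plane: dz at tcp -10.510921997755446 slopes [-0.0026 -0.0004] 35855
circle [613.  -42.9] 80.9 505 881 rel tcp [ 1.2 -0.6]
shift [ -0.7   5.9 -44.2] rotvec [ 0.0008 -0.0009  0.0012]
shift [ -0.7   5.9 -44.2] rotvec [-1.4000e-03 -1.2000e-03 -3.1404e+00]
q [-7.900e-02  3.640e-01  1.681e+00 -1.000e-03  1.097e+00 -1.069e+00] toolz [ 0.548  0.836 -0.001] tooly [-0.836  0.548  0.   ] pos [613.2 -47.2 204.2] F [ 1.7  -4.87 -3.22]
```

>>> {"api": "step_arm", "payload": {"rows": [[-0.5,6,-5,0,0,0,10],[-0.5,6,-10,0,0,0,10],[-0.5,6,-20,0,0,0,10],[-0.5,6,-30,0,0,0,10],[-0.5,6,-40,0,0,0,10],[-0.5,6,-45,0,0,0,10],[-0.5,6,-45,0,0,0,10],[-0.5,6,-45,0,0,0,10]]}}

```text
clock: 7.5
eef_pos: [611.6, -36.8, 159.3]
tcp_rot: [1.301, 1.568, 2.29]
contact_force: [0.8, -0.8, -4.1]
opening: 0.197
```

```bash
python3 lidm.py w5
python3 - <<'E'
from h import *
for n in ['scene','side']:
    p,d=vision.grab_frame(n);save(p,n+'5');np.savez(n+'5.npz',p=p,d=d)
need([612.9,-41.1,160],[.547,.837])
E
```

```text
tcp [611.6 -36.8 159.3] F [ 0.8 -0.8 -4.1] open 0.19746706161220673 cl 7.5
flange plane: dz at tcp -10.510483209391879 slopes [-0.0018 -0.0008] 35877
circle [612.7 -37.3] 80.9 504 880 rel tcp [ 1.2 -0.5]
shift [ 1.3 -4.3  0.6] rotvec [-0.0023 -0.0018  0.0032]
shift [ 1.3 -4.3  0.6] rotvec [-2.8000e-03  3.6000e-03 -3.1384e+00]
q [-0.064  0.41   1.723  0.003  1.011 -1.054] toolz [0.55  0.835 0.001] tooly [-0.835  0.55   0.003] pos [611.6 -36.8 159.4] F [-0.99  0.23 -4.12]
```

View pics/scene5.png

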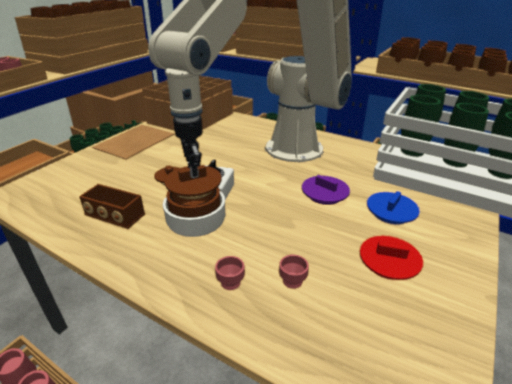

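View pics/side5.png

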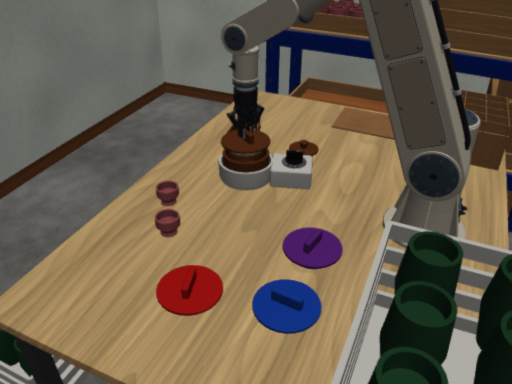

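Both views show the lid hovering over the pot, at scene (192,180) and side (246,142). A sideways correction of (1.3, -4.3) is still needed before I descend.

>>> {"api": "step_arm", "payload": {"rows": [[0.5,-1.5,0,0,0,0,10],[1,-3,0,0,0,0,10],[1.3,-4.3,-3,0,0,0,10],[1.3,-4.3,-6,0,0,0,10],[1.3,-4.3,-10,0,0,0,10],[1.3,-4.3,-10,0,0,0,10],[1.3,-4.3,-10,0,0,0,10],[1.3,-4.3,-10,0,0,0,10]]}}

```text
clock: 8.65
eef_pos: [613.0, -41.1, 149.5]
tcp_rot: [1.196, 1.568, 2.185]
contact_force: [0.2, 1.0, -3.5]
opening: 0.197
```

```bash
python3 lidm.py w6
python3 - <<'E'
from h import *
need([612.9,-41.1,150],[.547,.837])
pot=np.array([614,-42.])
for n in ['scene','side']:
    p,d=vision.grab_frame(n);save(p,n+'6');P=cloud(cam(n),d);Q=P[d>0]
    dd=np.hypot(*(Q[:,:2]-pot).T); z0=r.sense()['eef_pos'][2]-10.5
    t=Q[(dd<95)&(abs(Q[:,2]-z0)<4)&(dd>68)]
    print(n,len(t),circ(t[:,:2]))
E
```

```text
tcp [613.  -41.1 149.5] F [ 0.2  1.  -3.5] open 0.19658172411408825 cl 8.65
flange plane: dz at tcp -10.511918576098026 slopes [-0.0015 -0.0007] 35843
circle [614.2 -41.6] 80.9 505 884 rel tcp [ 1.2 -0.6]
shift [-0.1 -0.   0.4] rotvec [-0.0023 -0.0015  0.0031]
shift [-0.1 -0.   0.4] rotvec [-2.4000e-03  3.6000e-03 -3.1385e+00]
q [-0.071  0.423  1.727  0.003  0.993 -1.061] toolz [0.55  0.835 0.001] tooly [-0.835  0.55   0.003] pos [613.  -41.1 149.6] F [-0.46 -0.56 -3.42]
scene 419 (array([615.27897951, -40.88635451]), np.float64(75.75600374337237))
side 283 (array([612.74233948, -39.91279494]), np.float64(75.99404824837897))
```

>>> {"api": "step_arm", "payload": {"rows": [[0,0,-4,0,0,0,10],[0,0,-8,0,0,0,10],[0,0,-12,0,0,0,10],[0,0,-15,0,0,0,10],[0,0,-18,0,0,0,10],[0,0,-20,0,0,0,10],[0,0,-20,0,0,0,10],[0,0,-20,0,0,0,10]]}}

```text
clock: 9.8
eef_pos: [613.3, -41.4, 130.0]
tcp_rot: [0.962, 1.569, 1.951]
contact_force: [-1.2, -3.0, 3.5]
opening: 0.196
```

>>> {"api": "step_arm", "payload": {"rows": [[0,0,-2,0,0,0,10],[0,0,-4,0,0,0,10],[0,0,-6,0,0,0,10],[0,0,-8,0,0,0,10],[0,0,-9,0,0,0,10],[0,0,-10,0,0,0,10],[0,0,-10,0,0,0,10],[0,0,-10,0,0,0,10]]}}

```text
clock: 10.8
eef_pos: [613.1, -41.1, 120.4]
tcp_rot: [1.039, 1.568, 2.028]
contact_force: [-6.6, 1.0, 5.0]
opening: 0.196
```

```bash
python3 lidm.py w7
```

```text
tcp [613.1 -41.1 120.4] F [-6.6  1.   5. ] open 0.19602222067021394 cl 10.8
flange plane: dz at tcp -10.499871919794401 slopes [ 0.0011 -0.0006] 35853
circle [614.3 -41.6] 80.9 503 878 rel tcp [ 1.2 -0.5]
```

The flange top is at 109.9 mm, so lid_center is at about 110.9 mm (home = 111). I'll push slightly further to feel for the hard stop.

>>> {"api": "step_arm", "payload": {"rows": [[0,0,-1,0,0,0,10],[0,0,-2,0,0,0,10],[0,0,-3,0,0,0,10],[0,0,-3,0,0,0,10],[0,0,-3,0,0,0,10],[0,0,-3,0,0,0,10],[0,0,-3,0,0,0,10],[0,0,-3,0,0,0,10]]}}

```text
clock: 11.85
eef_pos: [613.1, -41.1, 120.3]
tcp_rot: [0.772, 1.569, 1.761]
contact_force: [-13.7, 0.8, 27.3]
opening: 0.195
```

```bash
python3 lidm.py w8
```

```text
tcp [613.1 -41.1 120.3] F [-13.7   0.8  27.3] open 0.19506651574138514 cl 11.85
flange plane: dz at tcp -10.43496344534941 slopes [ 0.0012 -0.0006] 35914
circle [614.3 -41.7] 80.9 502 879 rel tcp [ 1.1 -0.5]
```

Hard stop felt: the force went from 5 to 27 N with no further travel. Releasing, then going up.

>>> {"api": "step_arm", "payload": {"rows": [[0,0,0,0,0,0,10],[0,0,0,0,0,0,10],[0,0,0,0,0,0,45],[0,0,0,0,0,0,45],[0,0,0,0,0,0,45],[0,0,0,0,0,0,45],[0,0,5,0,0,0,45],[0,0,15,0,0,0,45]]}}

```text
clock: 12.9
eef_pos: [612.9, -41.1, 135.6]
tcp_rot: [1.024, 1.568, 2.013]
contact_force: [0.3, 0.1, -0.5]
opening: 0.528
```

>>> {"api": "step_arm", "payload": {"rows": [[0,0,20,0,0,0,45],[-5,-2,50,0,0,0.1,45],[-20,-6,80,0,0,0.25,45],[-50,-15,90,0,0,0.4,45],[-90,-28,90,0,0,0.55,45],[-130,-40,90,0,0,0.7,45],[-160,-50,90,0,0,0.8,45],[-160,-50,90,0,0,0.86,45]]}}

```text
clock: 13.9
eef_pos: [451.0, -91.5, 226.4]
tcp_rot: [1.114, 1.569, 2.964]
contact_force: [0.3, 0.3, -0.2]
opening: 0.527
```

Run:
```python
from h import *
s=r.sense();print(s['clock'],s['contact_force'].round(1))
ax=np.array([np.cos(.297),np.sin(.297)])
need([456.2,-90.3,200],[-ax[1],ax[0]])
pot=np.array([614,-42.])
for n in ['wrist','scene','side']:
    c=cam(n);p,d=vision.grab_frame(n);save(p,n+'9');P=cloud(c,d);ok=d>0;Q=P[ok];C=p[ok]
    dd=np.hypot(*(Q[:,:2]-pot).T)
    t=Q[(dd<80)&(dd>55)&(abs(Q[:,2]-110)<14)]
    if len(t)>30:
        A=np.c_[t[:,:2]-pot,np.ones(len(t))];w=np.ones(len(t),bool)
        for _ in range(6):
            co=np.linalg.lstsq(A[w],t[w,2],rcond=None)[0];w=abs(t[:,2]-A@co)<3
        print(n,'flange',co.round(4),w.sum())
    t=Q[(dd<50)&(abs(Q[:,2]-144)<4)]
    if len(t)>20: X=t[:,:2];m=X.mean(0);vt=np.linalg.svd(X-m,full_matrices=False)[2];print(' handle top',len(t),m+sum(((X-m)@v).max()/2*v+((X-m)@v).min()/2*v for v in vt),t[:,2].mean())
    for nm,thr in (('dial',108),):
        t=Q[(dd>118)&(dd<215)&(Q[:,2]>thr)&(Q[:,2]<120)&(C.max(1)<90)]
        if len(t)<10: continue
        X=t[:,:2];m=X.mean(0);vt=np.linalg.svd(X-m,full_matrices=False)[2];g=[(X-m)@v for v in vt]
        print(' dial',len(t),m+sum((a.max()+a.min())/2*v for a,v in zip(g,vt)),vt[0],[np.ptp(a).round(1) for a in g],t[:,2].mean())
```

```text
13.9 [ 0.3  0.3 -0.2]
shift [  5.2   1.2 -26.4] rotvec [-0.0004 -0.0021  0.0174]
shift [  5.2   1.2 -26.4] rotvec [-3.3000e-03  6.0000e-04 -3.1242e+00]
q [-0.203  0.1    1.976 -0.     1.068 -2.054] toolz [-0.276  0.961  0.001] tooly [-0.961 -0.276  0.002] pos [451.  -91.5 226.4] F [ 0.31  0.3  -0.23]
wrist flange [3.400000e-03 9.000000e-04 1.100208e+02] 2396
 dial 737 [455.92125825 -92.4144895 ] [0.95436495 0.29864282] [np.float64(54.5), np.float64(14.0)] 113.35894243541078
scene flange [-2.50000e-03 -8.00000e-04  1.10688e+02] 578
 handle top 104 [615.67332746 -40.99588961] 143.74368669854016
 dial 26 [461.31802041 -87.55416266] [0.9673712 0.2533633] [np.float64(44.8), np.float64(8.0)] 113.06646786544528
side flange [ 8.000000e-04 -1.500000e-03  1.112055e+02] 378
 handle top 65 [613.67640209 -38.88976236] 144.1266784368459
 dial 60 [456.02399803 -91.01515947] [-0.96014136 -0.27951487] [np.float64(53.7), np.float64(21.8)] 113.1965137234063
```

View pics/wrist9.png

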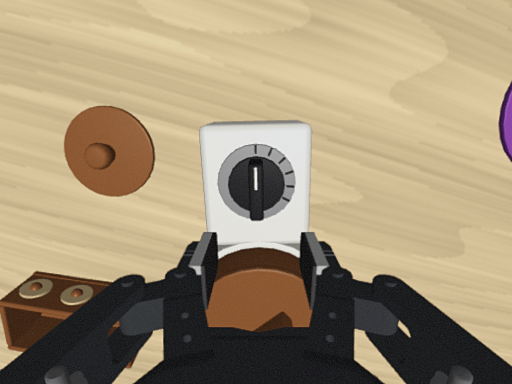

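View pics/side9.png

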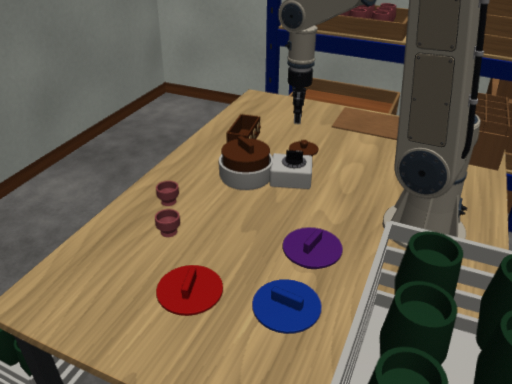

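The lid is home: flange plane at 110–111 mm, level, and bar top at 143.7–144.1 mm (144 expected). The wrist picture shows the dial at (257,185) with its white mark pointing straight up, away from the pot, so it is still off. Dial centre ≈ (456, -91.5), bar axis angle 0.30.

>>> {"api": "step_arm", "payload": {"rows": [[5,0,-10,0,0,0.024,45],[5,0,-30,0,0,0.024,45],[5,0,-55,0,0,0.024,45],[5,0,-75,0,0,0.024,45],[5,0,-90,0,0,0.024,45],[5,0,-95,0,0,0.024,45],[5,0,-95,0,0,0.024,45],[5,0,-95,0,0,0.024,45]]}}

```text
clock: 15.05
eef_pos: [458.7, -91.3, 132.0]
tcp_rot: [-1.267, 1.571, 0.605]
contact_force: [-0.6, -0.3, 0.6]
opening: 0.524
```

Run:
```python
from h import *
need([456,-91.5,92],[-.299,.954])
p,d=vision.grab_frame('wrist');save(p,'w10')
```

```text
shift [ -2.7  -0.2 -40. ] rotvec [-0.0002  0.0002  0.003 ]
shift [ -2.7  -0.2 -40. ] rotvec [ 4.0000e-04  2.0000e-04 -3.1386e+00]
q [-0.2    0.241  2.053  0.     0.847 -2.072] toolz [-0.296  0.955  0.   ] tooly [-0.955 -0.296 -0.   ] pos [458.7 -91.3 132. ] F [-0.58 -0.32  0.64]
```

View pics/w10.png

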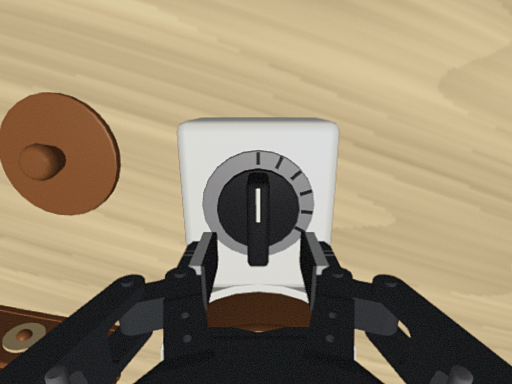

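The bar is centred between the jaws, with the dial at (258,205). Going down 40 mm and then gripping.

>>> {"api": "step_arm", "payload": {"rows": [[-1,0,-8,0,0,0,45],[-2.7,0,-16,0,0,0,45],[-2.7,0,-24,0,0,0,45],[-2.7,0,-32,0,0,0,45],[-2.7,0,-37,0,0,0,45],[-2.7,0,-39,0,0,0,45],[-2.7,0,-39,0,0,0,45],[-2.7,0,-39,0,0,0,45]]}}

```text
clock: 16.1
eef_pos: [456.3, -91.4, 93.3]
tcp_rot: [-1.858, 1.57, 0.014]
contact_force: [-0.1, -1.0, -0.2]
opening: 0.527
```

>>> {"api": "step_arm", "payload": {"rows": [[0,0,0,0,0,0,8],[0,0,0,0,0,0,8],[0,0,0,0,0,0,8],[0,0,0,0,0,0,8],[0,0,0,0,0,0,8],[0,0,0,0,0,0,8],[0,0,0,0,0,0,8],[0,0,0,0,0,0,8]], "force": 25}}

```text
clock: 17.1
eef_pos: [456.7, -92.2, 93.6]
tcp_rot: [-2.486, 1.569, -0.614]
contact_force: [-0.5, -5.5, 1.9]
opening: 0.159
```

Run:
```python
from h import *
need([456,-91.5,92],[-.299,.954]); print(r.sense()['wrist_torque'])
```

```text
shift [-0.7  0.7 -1.6] rotvec [0.0013 0.0018 0.0025]
shift [-0.7  0.7 -1.6] rotvec [ 2.8000e-03 -2.0000e-03 -3.1391e+00]
q [-2.020e-01  3.020e-01  2.084e+00 -1.000e-03  7.530e-01 -2.073e+00] toolz [-0.297  0.955 -0.002] tooly [-0.955 -0.297 -0.001] pos [456.7 -92.2  93.6] F [-0.51 -5.46  1.89]
[-0.82870634  0.09187407 -0.01701866]
```

>>> {"api": "step_arm", "payload": {"rows": [[0,0,0,0,0,-0.1,8],[0,0,0,0,0,-0.2,8],[0,0,0,0,0,-0.3,8],[0,0,0,0,0,-0.4,8],[0,0,0,0,0,-0.5,8],[0,0,0,0,0,-0.6,8],[0,0,0,0,0,-0.63,8],[0,0,0,0,0,-0.63,8]]}}

```text
clock: 18.1
eef_pos: [456.8, -92.1, 93.7]
tcp_rot: [-2.361, 1.569, -1.118]
contact_force: [0.2, 0.9, -0.5]
opening: 0.16
```

Run:
```python
from h import *
a=0.303-1.257
need([456,-91.5,92],[-np.sin(a),np.cos(a)]); print(r.sense()['wrist_torque'],r.sense()['opening'])
```

```text
shift [-0.8  0.6 -1.7] rotvec [ 2.200e-03  3.000e-04 -6.264e-01]
shift [-0.8  0.6 -1.7] rotvec [-4.0000e-04  2.8000e-03  2.5152e+00]
q [-2.010e-01  3.020e-01  2.084e+00 -2.000e-03  7.540e-01 -1.442e+00] toolz [ 0.322  0.947 -0.002] tooly [-0.947  0.322 -0.002] pos [456.8 -92.1  93.7] F [ 0.23  0.94 -0.52]
[ 0.30397558 -0.22647504 -0.00237661] 0.16042996106659027
```

>>> {"api": "step_arm", "payload": {"rows": [[0,0,0,0,0,-0.1,8],[0,0,0,0,0,-0.2,8],[0,0,0,0,0,-0.3,8],[0,0,0,0,0,-0.4,8],[0,0,0,0,0,-0.5,8],[0,0,0,0,0,-0.6,8],[0,0,0,0,0,-0.63,8],[0,0,0,0,0,-0.63,8]]}}

```text
clock: 19.1
eef_pos: [456.9, -92.0, 93.7]
tcp_rot: [-2.24, 1.569, -1.625]
contact_force: [1.5, 1.6, -1.8]
opening: 0.158
```

>>> {"api": "step_arm", "payload": {"rows": [[0,0,0,0,0,0,8],[0,0,0,0,0,0,8],[0,0,0,0,0,0,40],[0,0,0,0,0,0,40],[0,0,0,0,0,0,40],[0,0,0,0,0,0,40],[0,0,4,0,0,0,40],[0,0,12,0,0,0,40]]}}

```text
clock: 20.1
eef_pos: [456.7, -92.0, 105.9]
tcp_rot: [-2.539, 1.569, -1.924]
contact_force: [0.0, -0.3, -0.8]
opening: 0.466
```

>>> {"api": "step_arm", "payload": {"rows": [[0,0,20,0,0,0,40],[0,0,50,0,0,0,40],[0,0,80,0,0,0,40],[0,0,110,0,0,0,40],[-10,0,130,0,0,0,40],[-20,0,140,0,0,0,40],[-20,0,140,0,0,0,40],[-20,0,140,0,0,0,40]]}}

```text
clock: 21.1
eef_pos: [436.5, -91.9, 245.4]
tcp_rot: [-2.807, 1.569, -2.192]
contact_force: [0.6, 0.7, -0.6]
opening: 0.471
```

Run:
```python
from h import *
s=r.sense();print(s['clock'],s['contact_force'].round(1),s['eef_pos'])
pot=np.array([614,-42.])
for n in ['wrist','scene','side']:
    c=cam(n);p,d=vision.grab_frame(n);save(p,n+'11');P=cloud(c,d);ok=d>0;Q=P[ok];C=p[ok]
    dd=np.hypot(*(Q[:,:2]-pot).T)
    t=Q[(dd<80)&(dd>55)&(abs(Q[:,2]-110)<14)]
    if len(t)>30:
        A=np.c_[t[:,:2]-pot,np.ones(len(t))];w=np.ones(len(t),bool)
        for _ in range(6):
            co=np.linalg.lstsq(A[w],t[w,2],rcond=None)[0];w=abs(t[:,2]-A@co)<3
        print(n,'flange',co.round(4),w.sum())
    t=Q[(dd>118)&(dd<215)&(Q[:,2]>108)&(Q[:,2]<120)&(C.max(1)<90)]
    if len(t)>10:
        X=t[:,:2];m=X.mean(0);vt=np.linalg.svd(X-m,full_matrices=False)[2]
        a=np.arctan2(vt[0][1],vt[0][0]); print(n,'dial',len(t),m,[np.ptp((X-m)@v).round(1) for v in vt],'angle turned',(0.30-a)%np.pi)
```

```text
21.1 [ 0.6  0.7 -0.6] [436.50091631 -91.93121761 245.3649365 ]
wrist flange [ 6.000000e-04 -2.000000e-04  1.099271e+02] 6778
wrist dial 643 [457.0301838  -91.84359194] [np.float64(55.3), np.float64(14.0)] angle turned 1.2689217955641952
scene flange [-1.800000e-03 -2.200000e-03  1.107246e+02] 584
scene dial 40 [460.53929636 -89.10705606] [np.float64(49.9), np.float64(9.4)] angle turned 1.2446094429405477
side flange [ 2.900000e-03 -2.400000e-03  1.112614e+02] 387
side dial 43 [455.00763474 -88.82721496] [np.float64(60.6), np.float64(13.7)] angle turned 1.246628640622028
```

View pics/wrist11.png

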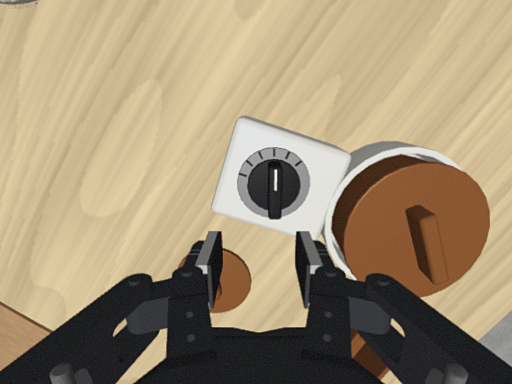

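View pics/side11.png

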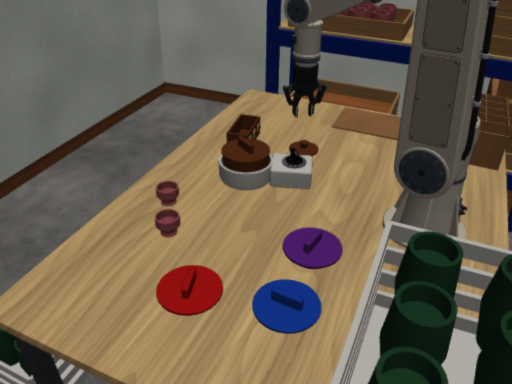

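The wrist picture shows the dial mark at (275,180), turned 1.25–1.27 rad. The lid sits level and home at (410,230), bystanders are unmoved, and the gripper is clear.

```bash
python3 -c "
from h import *
print(order.sign_off())"
```

```text
the job is handed in; nothing more can be done
None
```

The large brown lid is pressed home on the pot, and the dial was then turned clockwise to the third click. I handed the job in at about 21 s of the 64 s allowed; sign-off reports no verdict.

- **Lid:** I gripped it by the bar, set it on the pot and pushed until it stopped. At the stop the force reached 27 N with no further travel. Afterwards the flange top read 110 to 111 mm and the bar top about 144 mm; fully home would be 110 and 144. Tilt was at most 0.004 rad.
- **Centring:** While the lid was gripped, the wrist camera put its centre within about 1 mm of the measured pot centre. The side camera's bar-top reading after release was about 3 mm off, still within the 7 mm limit.
- **Dial:** The three cameras read 1.24 to 1.27 rad turned, against a target of 1.257.
- **Surroundings:** I handled nothing but the lid and the dial, and the last pictures showed the bystanders in place. I judged that by eye and did not re-measure them. The gripper was clear, with about 1 N at the wrist, which is sensor noise.

One reading disagreed early on: the gripper settled about 6 mm off when descending on the lid, probably shifting it slightly as the fingers closed. I re-measured the lid in the hand and corrected the position before placing it.

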